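# Set the instrument box to air-dry

## Task

Set the washed instrument box to air-dry: fold its hinged lid back until it stands upright or beyond, then lay the loose perforated plate inside the box and press it down so that it sits level on the ledge all round. Then fold the lid down to half open, 45 degrees above closed, and leave it standing there on its stiff hinge; leave the can, bottle and jar where they are.

Things in the scene. Friction and masses are not known exactly. Their poses are not given: they have to be found in the camera images.
- box: White open-topped instrument box, fixed to the table, 130 (x) x 190 (y) x 70 mm high, walls 4 mm (opening 122 x 182 mm). Origin: centre of its underside; z up, its y runs along the hinge, its -x side is the front, where the lid opens. A ledge 10 mm wide runs round the inside, its top 36 mm above the underside; a few steel instruments lie on the box floor below the ledge.
- seat (a point): Point in the box's frame (same axes as the box), centre of the opening at the height of the ledge's top: where the plate's underside centre belongs.
- lid (a joint): Angle of the lid about its hinge (rad): 0 closed and level, 0.785 half open at 45 degrees, 1.57 upright, stop at 1.95 leaning back. The hinge is stiff: the lid stays where it is left (some 4 to 5 N at the handle moves it).
- lid_hinge (a point): Middle of the hinge axis, on the box's far (+x) top edge, 65 mm in x from the box's centre and 74 mm above its underside; the axis is along the box's y.
- lid_handle (a point): Middle of the lid's handle bar: a round steel bar 10 mm thick, parallel to the hinge, 172 mm from the hinge axis. The white lid panel is 130 x 190 x 6 mm; two side rods 100 mm apart carry the bar 40 mm (to its axis) in front of the lid's free edge, leaving an open gap of 35 mm. When closed it sticks out in front (-x) of the box at the lid's height; when the lid is upright it is on top.
- plate: Loose flat steel plate with rows of round dark holes, 116 (x) x 176 (y) x 5 mm, 0.25 kg, lying flat on the table. Origin: centre of its underside, z up. In its middle stands an upright grip tab 60 mm long along the plate's x, 10 mm thick, its top 29 mm above the plate's underside. It may go into the box either way round; 3 mm play each side.
- plate_tab (a point): Middle of the plate's grip tab, 19 mm above the plate's underside; pinch it here across the plate's y.
- spray_can: Bystander: upright red and white can, 52 mm diameter, 190 mm high, origin under its centre.
- spray_bottle: Bystander: upright clear spray bottle with a blue and white head, 60 mm diameter, 195 mm high, origin under its centre.
- jar: Bystander: amber jar with a cap, 68 mm diameter, 90 mm high, origin under its centre.

How it is judged:
By the outcome, as a careful person would: the job done as asked, in the order asked, and still so for the second after the job is handed in, with the robot touching nothing.
It also fails if it takes over 72 s, if anything falls off the work surface, if the arm or the gripper's body presses on something with over 40 N, if the wrist force passes 120 N, or if a joint passes its speed limit or range.

## Robot

A 6-joint arm with a two-finger parallel gripper is mounted at the origin on the work surface. World frame = base frame: x ahead of the robot, y to its left, z up, the work surface at z = 0. Lengths are in m, angles in rad, forces in N, time in s.
With the tool pointing down it reaches from about 0.375 to 0.9 m from the base axis. Payload 3.1 kg.
Tool frame: the origin (TCP) lies midway between the tips of the shut fingers; the grasp point (between the pads) lies 19 mm behind it; x points along the fingers, y is the direction in which the jaws open and shut, and the axes are right-handed (so a half turn about x gives the same grasp; the last joint's range is limited). The gripper opens to 87 mm and grips with 3 to 60 N. Pads are 19 mm wide; open, the fingers measure 117 mm over their backs; the gripper's body (75 mm by 190 mm) begins 51 mm behind the grasp point.
Start: joints at [1.071, 0.527, 1.433, -0, 1.181, -0.178], TCP at [0.197, 0.593, 0.223] pointing down, gripper open.
Joint ranges: [-3.08, 3.08], [-0.75, 2.2], [0.22, 2.44], [-1.43, 4.57], [0, 2.65], [-2.85, 2.85]. Speed limits (rad/s): [2.79, 2.79, 3.14, 3.14, 3.14, 3.14].

## Interface

Orientations are given as a unit quaternion [x, y, z, w].
In Python, from rig import get_obs, imaging, robot gives the robot as it stands.
- The arm moves only by the shell command python3 -m inch 'ROWS' [FORCE]. ROWS is JSON, a list of rows, each a list of 3 entries, a list of its own where there are three numbers: the finger opening in mm, from 0 to 87, then the shift along the tool's x, y, z in mm, then the turn, a rotation vector about the tool's x, y, z in degrees. In form: [[grip, [dx, dy, dz], [wx, wy, wz]], ...]. A call has 1 to 12 rows; each row shifts and turns the pose as measured when the row begins, along the tool's axes as they then stand; what a row does not reach is not made up. A row lasts 1/8 s, in which the tool goes at most 62.5 mm and 10.7 degrees, less where a joint would pass 70% of its speed; a pose out of reach is approached as far as the arm can. A call with a gripper value outside its range is refused whole. The fingers move at their own pace and stop on an object; FORCE is the grip in N (left out, the last holds). Time passes only in rows, so rows that do not move let the fingers close. It gives the time, the measured TCP pose, the force and the opening at its end, in the units of the state.
- get_obs(): the state, without advancing time (a new reading comes with each control period).
- imaging.camera(name): name is "scene" or "top"; returns the picture (384x512x3 uint8, red, green, blue); there is no depth.
- imaging.camera_params(name): a dict with "camera_matrix" (3x3 intrinsics, pixels), "k1" (the pictures are not rectified: a ray, as slopes to the right and down, at radius r is drawn at 1 + k1 r^2 times it, then the intrinsics apply), "xyz" and "rotation" of the camera in the world. Camera axes: x right, y down, z forward; pixel columns grow to the right and rows downward; lengths in m; the calibration is good to about 2 mm. A picture is of the moment at which its call begins. camera_params takes no time and is no camera call.
- robot.hand_in(): hands the job in, once; it reports no verdict.
Trained networks look in the newest picture that a camera, given by its name, has taken for a name from the list of things; names that differ only in an ending like _2 or _b are one class to them, and where a whole thing is asked for, a point or a joint stands for the part that bears it (a point fixed in the world has none). Each returns a list of dicts, best first, with "confidence" (0 to 1); they miss things now and then, are a little off and sometimes report something else, mostly with a low value. They report only what shows in the picture. A call takes as long as a camera call.
- imaging.cut_out(camera, target): "pixels" (384x512 bool, what is visible of it) and "box" ([centre column, centre row, width, height] in pixels, round what is visible of it).
- imaging.tip_of(camera, target): "pixel" ([column, row] in pixels: a listed point, or the origin of a listed thing).
The state is a dict: "time": time; "q": joint angles; "joint_velocities": joint speeds; "joint_torque": joint torques, N m; "position": TCP position; "tool_rot": TCP orientation; "ft_force": force on the tool from outside, world axes, zero at the start; "moment": the same for the moment, N m; "grip_width": finger opening in m.
Only numpy, scipy, OpenCV 4.12 (cv2) and the standard library are available. Lean on these libraries where they do the work, as an engineer would, in place of code of your own. Each camera call takes 0.05 s, during which the arm holds its last target. There are 200 camera calls.

## Working session

There is one attempt and no reset: what is moved stays moved. The work goes in short steps, Python scripts to look and compute and a shell command to move; the robot and the scene stay as the last step left them, time stands still between calls to the robot, and variables do not carry over. Pictures are saved under pics/ and viewed, about 8 in all and at most 12, crops included, and the job is handed in when it is done.

```bash
ls; mkdir -p pics; cat > h.py <<'E'
import numpy as np, cv2
from scipy.spatial.transform import Rotation as R
from rig import get_obs, imaging, robot
def rot(p):
    r=np.array(p["rotation"],float)
    return r if r.shape==(3,3) else R.from_quat(r).as_matrix()
def ray(cam,px):
    p=imaging.camera_params(cam);K=np.array(p["camera_matrix"])
    d=np.linalg.solve(K,[px[0],px[1],1.])[:2];u=d.copy()
    for _ in range(20): u=d/(1+p["k1"]*(u@u))
    v=rot(p)@np.array([u[0],u[1],1]);return np.array(p["xyz"]),v/np.linalg.norm(v)
def atz(cam,px,z):
    o,v=ray(cam,px);return o+v*(z-o[2])/v[2]
def proj(cam,X):
    p=imaging.camera_params(cam);K=np.array(p["camera_matrix"])
    c=(np.atleast_2d(X)-np.array(p["xyz"]))@rot(p);u=c[:,:2]/c[:,2:]
    u=u*(1+p["k1"]*(u**2).sum(1,keepdims=True))
    return u@K[:2,:2].T+K[:2,2]
def tri(pa,pb):
    (o1,v1),(o2,v2)=ray("scene",pa),ray("top",pb)
    t=np.linalg.lstsq(np.c_[v1,-v2],o2-o1,rcond=None)[0]
    a,b=o1+v1*t[0],o2+v2*t[1];return (a+b)/2,np.linalg.norm(a-b)
def snap(cam,name):
    im=imaging.camera(cam);cv2.imwrite("pics/"+name+".png",im[:,:,::-1]);return im
E
python3 - <<'E'
from h import *
np.set_printoptions(precision=4,suppress=True)
ims=[snap(c,"a_"+c) for c in("scene","top")]
print(get_obs())
for c in("scene","top"):
    p=imaging.camera_params(c);print(c,p["xyz"],p["k1"],np.array(p["camera_matrix"])[0])
for n in["box","seat","lid_hinge","lid_handle","plate","plate_tab","spray_can","spray_bottle","jar"]:
    for c in("scene","top"):
        print(n,c,[(np.round(d["pixel"],1).tolist(),round(d["confidence"],2)) for d in imaging.tip_of(c,n)[:2]])
E
```

```text
pics
{'time': 0.1, 'q': array([ 1.0715,  0.5284,  1.4338, -0.    ,  1.1814, -0.1785]), 'joint_velocities': array([-0.0002, -0.0019, -0.0024, -0.0008,  0.0009,  0.0006]), 'joint_torque': array([ -0.001 , -44.099 , -17.715 ,   0.0634,   0.0534,  -0.0001]), 'position': array([0.1967, 0.5925, 0.2216]), 'tool_rot': array([ 0.1123,  0.6983, -0.1136,  0.6978]), 'ft_force': array([-0.1124,  0.6872,  1.1269]), 'moment': array([-0.028 ,  0.0326,  0.0604]), 'grip_width': 0.08669289813713398}
scene [ 1.2545 -0.0163  0.591 ] 0.024100745413368523 [355.9493   0.     257.6905]
top [ 0.3395 -0.0614  1.0347] -0.12107535157998843 [368.9339   0.     251.7074]
box scene [([383.3, 231.7], 0.83)]
box top [([142.9, 202.4], 0.86), ([322.0, 192.0], 0.34)]
seat scene [([386.3, 223.6], 0.95)]
seat top [([115.1, 230.2], 0.67), ([199.6, 191.5], 0.52)]
lid_hinge scene [([387.7, 224.1], 0.96)]
lid_hinge top [([138.5, 172.0], 0.66)]
lid_handle scene [([393.1, 167.4], 0.75)]
lid_handle top [([114.3, 227.6], 0.77)]
plate scene [([181.8, 220.8], 0.85)]
plate top [([319.5, 194.3], 0.72)]
plate_tab scene [([182.1, 215.2], 0.65), ([307.5, 234.3], 0.34)]
plate_tab top [([319.5, 191.4], 0.7)]
spray_can scene []
spray_can top [([218.4, 239.8], 0.76)]
spray_bottle scene [([310.4, 234.1], 0.66)]
spray_bottle top [([201.3, 191.1], 0.59)]
jar scene [([149.3, 246.6], 0.62)]
jar top [([334.4, 161.7], 0.65)]
```

```bash
python3 - <<'E'
import cv2,numpy as np
a,b=[cv2.imread(f"pics/a_{c}.png") for c in("scene","top")]
cv2.imwrite("pics/a_s2.png",cv2.resize(a,(800,600),interpolation=cv2.INTER_CUBIC));cv2.imwrite("pics/a_t2.png",cv2.resize(b,(800,600),interpolation=cv2.INTER_CUBIC))
E
```

```text
(no output)
```

View pics/a_s2.png

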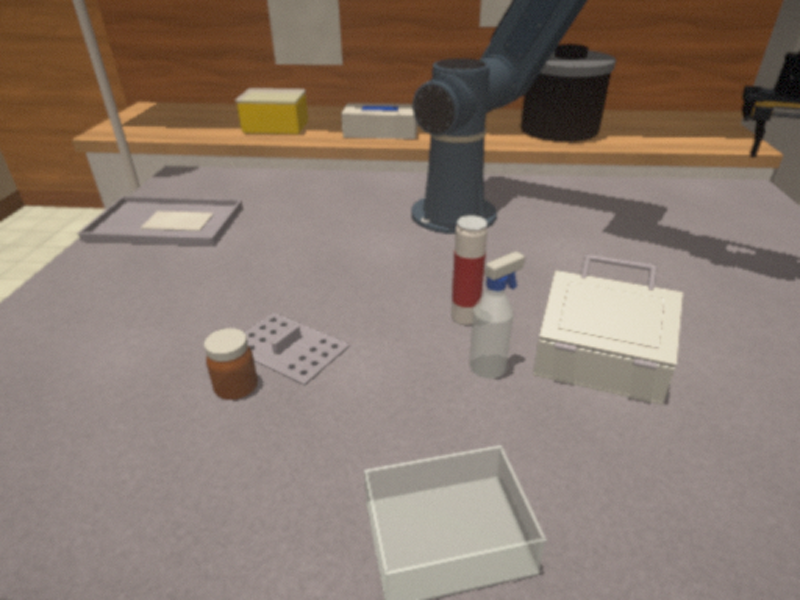

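View pics/a_t2.png

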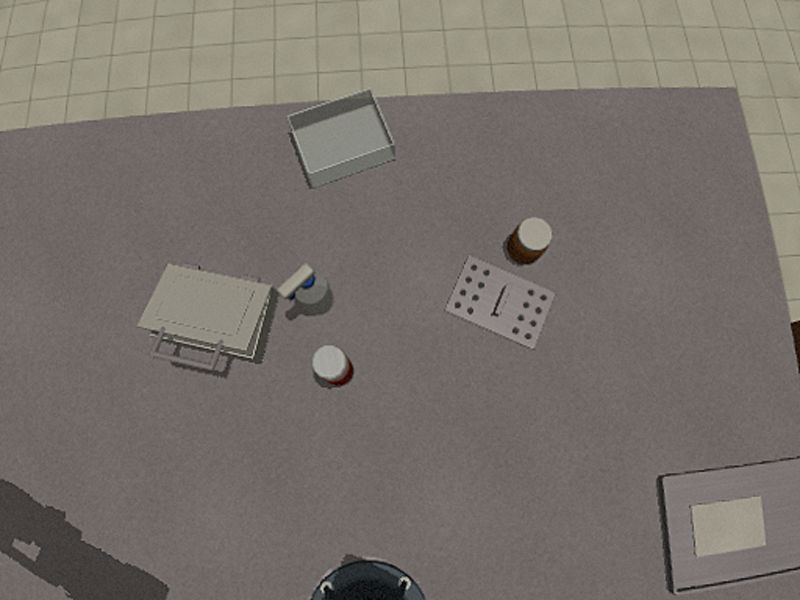

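The scene view (800x600) shows the closed box at about (610,330), the plate at (300,345) beside the jar at (232,365), and the can and bottle between them. The top view agrees: box (205,315), handle bar (188,362), plate (500,300). There's also an unlisted clear tray, which I'll avoid.

```bash
python3 - <<'E'
from h import *
np.set_printoptions(precision=4,suppress=True)
print("hinge",tri((387.7,224.1),(138.5,172)))
print("handle",tri((393.1,167.4),(114.3,227.6)))
print("handle by eye",tri((np.array([618,263])*.64),np.array([188,364])*.64))
print("box",atz("scene",(383.3,231.7),0),atz("top",(142.9,202.4),0))
print("plate",atz("scene",(181.8,220.8),0),atz("top",(319.5,194.3),0))
print("tab",atz("scene",(182.1,215.2),.019),atz("top",(319.5,191.4),.019))
for n,c,px,z in[("can","top",(218.4,239.8),0),("bottle","top",(201.3,191.1),0),("bottle","scene",(310.4,234.1),0),("jar","top",(334.4,161.7),0),("jar","scene",(149.3,246.6),0)]:print(n,atz(c,px,z))
# lid corners by eye 800px
S=[(556,275),(683,288),(676,362),(540,345)];T=[(250,354),(139,325),(170,265),(271,285)]
for s,t in [(S[0],T[0]),(S[1],T[1]),(S[2],T[2]),(S[3],T[3])]:print("lidc",tri(np.array(s)*.64,np.array(t)*.64))
# plate corners top
P=[atz("top",np.array(p)*.64,.005)[:2] for p in [(468,256),(554,292),(534,348),(446,310)]]
P=np.array(P);print(P,P.mean(0));print(cv2.minAreaRect((P*1000).astype(np.float32)))
m=imaging.cut_out("top","plate")[0];ys,xs=np.nonzero(m["pixels"])
W=np.array([atz("top",(x,y),.005)[:2] for x,y in zip(xs,ys)]);print(m["confidence"],W.mean(0),cv2.minAreaRect((W*1000).astype(np.float32)))
# tab dark ends
E
```

```text
hinge (array([0.6116, 0.222 , 0.0808]), np.float64(0.004520705648346615))
handle (array([0.4562, 0.2608, 0.1399]), np.float64(0.013191132103048125))
handle by eye (array([0.4452, 0.2607, 0.1283]), np.float64(0.007982302323486207))
box [0.5421 0.2394 0.    ] [0.5437 0.2354 0.    ]
plate [ 0.5363 -0.281   0.    ] [ 0.5345 -0.2726  0.    ]
tab [ 0.5364 -0.2777  0.019 ] [ 0.5392 -0.2697  0.019 ]
can [0.4241 0.023  0.    ]
bottle [0.566  0.0655 0.    ]
bottle [0.5652 0.056  0.    ]
jar [ 0.6288 -0.3274  0.    ]
jar [ 0.6397 -0.3339  0.    ]
lidc (array([0.4576, 0.1638, 0.1094]), np.float64(0.006748872655333292))
lidc (array([0.5131, 0.3421, 0.1277]), np.float64(0.004589588809153415))
lidc (array([0.6263, 0.3111, 0.0762]), np.float64(0.0036427556826099583))
lidc (array([0.5818, 0.1333, 0.0608]), np.float64(0.0002082399639793119))
[[ 0.6273 -0.2229]
 [ 0.5484 -0.3762]
 [ 0.4478 -0.3264]
 [ 0.5281 -0.1731]] [ 0.5379 -0.2747]
((537.5620727539062, -274.6804504394531), (174.17425537109375, 112.20269775390625), 62.7594108581543)
0.74 [ 0.5375 -0.2733] ((539.809326171875, -272.90570068359375), (178.19378662109375, 121.20469665527344), 61.24807357788086)
```

```bash
cat > fit.py <<'E'
from h import *
from scipy.optimize import least_squares
def lid(r,y,n,th): # box frame
    return np.array([.065-r*np.cos(th)+n*np.sin(th), y, .074+r*np.sin(th)+n*np.cos(th)])
def tow(p,P):
    c,s=np.cos(p[2]),np.sin(p[2]);return np.array([p[0]+c*P[0]-s*P[1],p[1]+s*P[0]+c*P[1],P[2]])
E
python3 - <<'E'
from fit import *
np.set_printoptions(precision=4,suppress=True)
L=lambda r,y,n=.003:(lambda th:lid(r,y,n,th)); B=lambda x,y,z:(lambda th:np.array([x,y,z]))
obs=[("scene",(556,275),L(.132,-.095)),("scene",(683,288),L(.132,.095)),("scene",(676,362),L(.002,.095)),("scene",(540,345),L(.002,-.095)),
("top",(250,354),L(.132,-.095)),("top",(139,325),L(.132,.095)),("top",(170,265),L(.002,.095)),("top",(271,285),L(.002,-.095)),
("scene",(585,259),L(.172,-.05,0)),("scene",(653,265),L(.172,.05,0)),("top",(154,354),L(.172,.05,0)),("top",(222,369),L(.172,-.05,0)),
("scene",(538,375),B(.065,-.095,0)),("scene",(666,397),B(.065,.095,0)),("top",(255,359),B(-.065,-.095,.07))]
def res(p): return np.concatenate([(proj(c,tow(p,f(p[3])))[0]-np.array(px)*.64) for c,px,f in obs])
s=least_squares(res,[.543,.237,-.2,.35],loss="soft_l1");p=s.x
print(p,np.degrees(p[2:]));print(res(p).reshape(-1,2))
np.save("box.npy",p)
print("handle",tow(p,lid(.172,0,0,p[3])))
for c in("scene","top"):
    im=cv2.imread(f"pics/a_{c}.png");im=cv2.resize(im,None,fx=3,fy=3,interpolation=cv2.INTER_CUBIC)
    def poly(pts,col,cl=True):
        q=proj(c,np.array([tow(p,x) for x in pts]));cv2.polylines(im,[np.int32(np.round((q+.5)*3-.5))],cl,col,1)
    for z in(0,.07):poly([(sx*.065,sy*.095,z) for sx,sy in((1,1),(1,-1),(-1,-1),(-1,1))],(0,0,255))
    poly([lid(r,y,.003,p[3]) for r,y in((.002,.095),(.002,-.095),(.132,-.095),(.132,.095))],(0,160,0))
    poly([lid(r,y,0,p[3]) for r,y in((.132,.05),(.172,.05),(.172,-.05),(.132,-.05))],(255,0,0),False)
    q=proj(c,tow(p,[0,0,.05]))[0]*3; x,y=max(0,int(q[0]-200)),int(q[1]-230)
    globals()[c]=im[y:y+400,x:x+400]
cv2.imwrite("pics/b.png",np.hstack([scene,top]))
E
```

```text
[ 0.5411  0.2385 -0.2506  0.3495] [-14.3563  20.0233]
[[-1.5911 -3.3417]
 [-1.1372  1.2447]
 [ 1.0105 -0.0811]
 [-0.2771 -6.2103]
 [-1.4384 -2.2209]
 [-1.0891  2.024 ]
 [-2.0946 -0.3367]
 [-0.2168 -0.7263]
 [ 0.1984 -1.2961]
 [-1.4235  1.1071]
 [ 0.0334  1.1979]
 [-5.6527 -0.5147]
 [-3.2281 -0.3103]
 [-1.7823  3.3974]
 [-0.4569 -0.4742]]
handle [0.4475 0.2625 0.1329]
```

View pics/b.png

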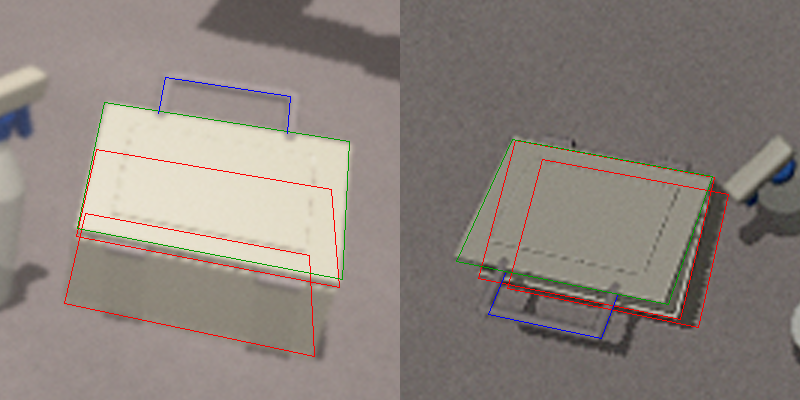

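```bash
cat >> fit.py <<'E'
def plan(P,ydir=None):
    """shift (mm, tool axes after turning) and turn about tool x (deg) to tool-down at P with tool y along +-ydir"""
    o=get_obs();T=R.from_quat(o["tool_rot"]).as_matrix();tgt=T
    if ydir is not None:
        best=None
        for s in(1,-1):
            x=np.array([0,0,-1.]);y=s*np.array([ydir[0],ydir[1],0]);y/=np.linalg.norm(y)
            M=np.c_[x,y,np.cross(x,y)];w=np.degrees(R.from_matrix(T.T@M).as_rotvec())
            print("turn",w.round(1),"q6 now",round(o["q"][5],2))
            if best is None or np.linalg.norm(w)<best: best=np.linalg.norm(w);tgt=M
    print("shift",(tgt.T@(np.array(P)-o["position"])*1000).round(1),"pos",o["position"].round(4))
E
python3 - <<'E'
from fit import *
p=np.load("box.npy");b=np.array([np.cos(p[2]),np.sin(p[2])])
h=tow(p,lid(.172,0,0,p[3]));h[:2]-=.003*b
plan([h[0],h[1],h[2]+.07-.019],b)
E
```

```text
turn [86.  0.  0.] q6 now -0.18
turn [-94.  -0.   0.] q6 now -0.18
shift [ 38.7 321.7 258.2] pos [0.197  0.5931 0.2225]
```

```bash
python3 -m inch '[[40,[0,0,0],[9.6,0,0]],[40,[0,0,0],[9.6,0,0]],[40,[0,0,0],[9.6,0,0]],[40,[0,0,0],[9.6,0,0]],[40,[0,0,0],[9.6,0,0]],[40,[0,0,0],[9.6,0,0]],[40,[0,0,0],[9.6,0,0]],[40,[0,0,0],[9.6,0,0]],[40,[0,0,0],[9.2,0,0]],[40,[0,0,0],[0,0,0]]]' 25; python3 -m inch '[[40,[5,40,32],[0,0,0]],[40,[5,40,32],[0,0,0]],[40,[5,40,32],[0,0,0]],[40,[5,40,32],[0,0,0]],[40,[5,40,32],[0,0,0]],[40,[5,40,32],[0,0,0]],[40,[5,40,32],[0,0,0]],[40,[5,40,32],[0,0,0]],[40,[0,0,0],[0,0,0]]]'
python3 - <<'E'
from fit import *
p=np.load("box.npy");b=np.array([np.cos(p[2]),np.sin(p[2])])
h=tow(p,lid(.172,0,0,p[3]));h[:2]-=.003*b
plan([h[0],h[1],h[2]-.019],b)
ims=[snap(c,"c_"+c) for c in("scene","top")]
for c,n in(("scene","lid_handle"),("top","lid_handle")):print(imaging.tip_of(c,n)[:1])
t=[]
for c in("scene","top"):
    im=cv2.resize(cv2.imread(f"pics/c_{c}.png"),None,fx=3,fy=3,interpolation=cv2.INTER_CUBIC)
    q=proj(c,h)[0]*3;x,y=max(0,int(q[0]-200)),int(q[1]-200);t.append(im[y:y+400,x:x+400])
cv2.imwrite("pics/c.png",np.hstack(t))
E
```

```text
time: 2.3
position: [0.197, 0.5931, 0.2225]
tool_rot: [-0.569, -0.42, 0.569, -0.42]
ft_force: [0.4, 0.5, -0.7]
grip_width: 0.0403
time: 3.42
position: [0.4413, 0.2503, 0.1827]
tool_rot: [0.566, 0.429, -0.559, 0.429]
ft_force: [-1.0, 0.8, -0.3]
grip_width: 0.0398
turn [-1.  -0.5 -0.4] q6 now 0.56
turn [179.   -0.6   0.7] q6 now 0.56
shift [ 68.8  -0.  -13.4] pos [0.4413 0.2503 0.1827]
[{'pixel': [397.5, 168.2], 'confidence': 0.9}]
[{'pixel': [117.4, 230.6], 'confidence': 0.98}]
```

View pics/c.png

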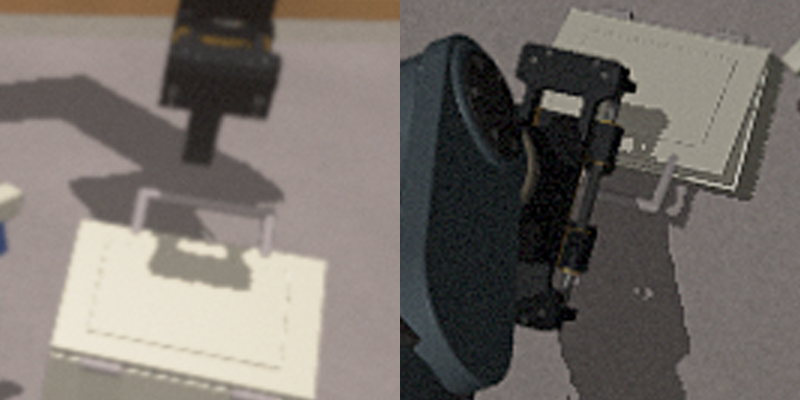

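```bash
python3 - <<'E'
from fit import *
print(tri((397.5,168.2),(117.4,230.6)))
h,_=tri((397.5,168.2),(117.4,230.6));p=np.load("box.npy");b=np.array([np.cos(p[2]),np.sin(p[2])])
print("model",proj("scene",tow(p,lid(.172,0,0,p[3]))),proj("top",tow(p,lid(.172,0,0,p[3]))))
plan([*(h[:2]-.003*b),h[2]-.019])
E
```

```text
(array([0.45072805, 0.265036  , 0.13235448]), np.float64(0.004772362345721317))
model [[395.19886976 167.53761515]] [[117.32970504 231.69381191]]
shift [ 69.6   6.  -13.8] pos [0.438  0.2535 0.1829]
```

```bash
python3 -m inch '[[40,[15,1.5,-7],[-1,0.5,0.4]],[40,[25,1.5,-6],[0,0,0]],[40,[15,0,0],[0,0,0]],[40,[14,0,0],[0,0,0]],[40,[0,0,0],[0,0,0]]]'; python3 - <<'E'
from fit import *
h=np.array([.4495,.264,.1325]);p=np.load("box.npy");b=np.array([np.cos(p[2]),np.sin(p[2])])
plan([*h[:2],h[2]-.019],b)
E
```

```text
time: 4.25
position: [0.4412, 0.2734, 0.1136]
tool_rot: [0.562, 0.44, -0.546, 0.439]
ft_force: [-0.6, 0.3, -0.7]
grip_width: 0.0397
turn [ 1.2 -1.1 -0.8] q6 now 0.55
turn [-178.8    1.2   -1.7] q6 now 0.55
shift [ 0.1 10.3  7.1] pos [0.4412 0.2734 0.1136]
```

```bash
python3 -m inch '[[40,[0,7,6],[1,0,0]],[0,[0,0,0],[0,0,0]],[0,[0,0,0],[0,0,0]],[0,[0,0,0],[0,0,0]],[0,[0,0,0],[0,0,0]]]' 25; python3 - <<'E'
from fit import *
o=get_obs();T=R.from_quat(o["tool_rot"]).as_matrix();print(o["grip_width"],o["ft_force"],"grasp",o["position"]-.019*T[:,0]);print(T.round(3))
E
```

```text
time: 4.88
position: [0.4503, 0.2656, 0.1156]
tool_rot: [0.568, 0.433, -0.547, 0.436]
ft_force: [2.9, -1.7, -4.8]
grip_width: 0.0086
0.008615841006367076 [ 2.89447574 -1.66769542 -4.79621667] grasp [0.44978462 0.2653078  0.13456996]
[[ 0.026  0.969 -0.244]
 [ 0.016 -0.245 -0.969]
 [-1.     0.021 -0.022]]
```

```bash
python3 -m inch '[[0,[-20.5,9,0],[0,0,0]],[0,[-20.4,13,0],[0,0,0]],[0,[-18.4,15.5,0],[0,0,0]],[0,[0,0,0],[0,0,0]]]' ; cat > ang.py <<'E'
from fit import *
o=get_obs();T=R.from_quat(o["tool_rot"]).as_matrix();g=o["position"]-.019*T[:,0];p=np.load("box.npy")
hz=tow(p,[.065,0,.074]);c=np.array([np.cos(p[2]),np.sin(p[2])]);d=g-hz
a,z=d[:2]@c,d[2];print("lat",d[:2]@[-c[1],c[0]],"r",np.hypot(a,z),"theta",np.degrees(np.arctan2(z,-a)),"f",o["ft_force"].round(1),"grip",o["grip_width"],"tooly",T[:,1].round(3),o["time"])
E
python3 ang.py
```

```text
time: 5.38
position: [0.488, 0.2548, 0.1742]
tool_rot: [0.57, 0.432, -0.547, 0.435]
ft_force: [-0.4, -1.1, 0.7]
grip_width: 0.009
lat 0.0021613456991135885 r 0.16980078679215005 theta 44.57355674305992 f [-0.4 -1.1  0.7] grip 0.008988707667887896 tooly [ 0.969 -0.247  0.023] 5.375
```

```bash
python3 -m inch '[[0,[-16,18,0],[0,0,0]],[0,[-13.5,20,0],[0,0,0]],[0,[-11.6,24,0],[0,0,0]],[0,[-7.6,26,0],[0,0,0]]]' ; python3 ang.py
```

```text
time: 5.88
position: [0.5585, 0.2346, 0.2171]
tool_rot: [0.561, 0.44, -0.555, 0.428]
ft_force: [-7.5, 0.2, 5.3]
grip_width: 0.0089
lat 0.00016385882710102766 r 0.16873432223400808 theta 73.81880590769096 f [-7.5  0.2  5.3] grip 0.008874807438150039 tooly [ 0.969 -0.247 -0.009] 5.875
```

```bash
python3 -m inch '[[0,[-3.6,27,0],[0,0,0]],[0,[0.8,27,0],[0,0,0]],[0,[4,24,0],[0,0,0]],[0,[0,0,0],[0,0,0]]]' ; python3 ang.py
```

```text
time: 6.38
position: [0.63, 0.2144, 0.2194]
tool_rot: [0.558, 0.441, -0.558, 0.427]
ft_force: [1.8, -0.4, -1.4]
grip_width: 0.0086
lat -0.0015475775094701246 r 0.16671382680306385 theta 99.46758456768738 f [ 1.8 -0.4 -1.4] grip 0.008602753443511059 tooly [ 0.969 -0.247 -0.016] 6.375
```

```bash
python3 -m inch '[[0,[2,14,0],[0,0,0]],[0,[0,0,0],[0,0,0]],[40,[0,0,0],[0,0,0]],[40,[0,0,0],[0,0,0]],[40,[0,0,0],[0,0,0]],[40,[-30,0,0],[0,0,0]],[40,[-40,0,0],[0,0,0]]]' ; python3 - <<'E'
from fit import *
m=np.array([.5380,-.2745]);a=np.radians(62.-90) # long axis dir 62deg = plate y
y=np.array([np.cos(np.radians(62)),np.sin(np.radians(62))])
plan([*m,.27],y)
E
```

```text
time: 7.25
position: [0.6384, 0.2115, 0.2812]
tool_rot: [-0.552, -0.446, 0.563, -0.424]
ft_force: [-0.9, -0.1, 0.9]
grip_width: 0.0396
turn [-76.1  -1.6   1.3] q6 now 0.39
turn [103.9   1.4   1.7] q6 now 0.39
shift [  11.2 -476.2  139.5] pos [0.6384 0.2115 0.2812]
```

```bash
python3 -m inch '[[40,[-5,0,0],[-9.6,-0.2,0.2]],[40,[0,0,0],[-9.6,-0.2,0.2]],[40,[0,0,0],[-9.6,-0.2,0.2]],[40,[0,0,0],[-9.6,-0.2,0.2]],[40,[0,0,0],[-9.6,-0.2,0.2]],[40,[0,0,0],[-9.6,-0.2,0.2]],[40,[0,0,0],[-9.6,-0.2,0.1]],[40,[0,0,0],[-9.4,-0.2,0]]]' ; python3 -m inch '[[40,[0,-56,16],[0,0,0]],[40,[0,-56,16],[0,0,0]],[40,[0,-56,16],[0,0,0]],[40,[0,-56,16],[0,0,0]],[40,[0,-56,16],[0,0,0]],[40,[0,-56,16],[0,0,0]],[40,[0,-56,16],[0,0,0]],[40,[0,-40,16],[0,0,0]],[40,[0,0,0],[0,0,0]]]'; python3 - <<'E'
from fit import *
y=np.array([np.cos(np.radians(62.3)),np.sin(np.radians(62.3))])
plan([.5380,-.2745,.1],y)
ims=[snap(c,"d_"+c) for c in("scene","top")]
for c in("scene","top"):
  for n in ("lid_hinge","lid_handle","seat","plate_tab"):print(c,n,[(np.round(d["pixel"],1),d["confidence"]) for d in imaging.tip_of(c,n)[:1]])
# rim colour threshold crops of the box
p=np.load("box.npy");t=[]
for c in("scene","top"):
    im=cv2.resize(cv2.imread(f"pics/d_{c}.png"),None,fx=4,fy=4,interpolation=cv2.INTER_CUBIC)
    q=proj(c,tow(p,[0,0,.09]))[0]*4;x,y=max(0,int(q[0]-200)),int(q[1]-300);print(c,x,y);t.append(im[y:y+500,x:x+400])
cv2.imwrite("pics/d.png",np.hstack(t))
E
```

```text
time: 8.25
position: [0.6376, 0.2145, 0.29]
tool_rot: [0.153, 0.688, -0.15, 0.693]
ft_force: [-0.8, 0.6, 0.6]
grip_width: 0.0401
time: 9.38
position: [0.5727, -0.2408, 0.287]
tool_rot: [0.151, 0.688, -0.146, 0.694]
ft_force: [0.2, 0.4, -0.8]
grip_width: 0.0399
turn [ 3.4  0.4 -0.5] q6 now -1.73
turn [-176.6    0.7    0.5] q6 now -1.73
shift [187. -46. -15.] pos [ 0.5727 -0.2408  0.287 ]
scene lid_hinge [(array([387.1, 223.3]), 0.76)]
scene lid_handle [(array([404.5, 171.9]), 0.7)]
scene seat [(array([385.5, 219.2]), 0.88)]
scene plate_tab [(array([182.8, 216.7]), 0.85)]
top lid_hinge [(array([139. , 172.4]), 0.62)]
top lid_handle [(array([123.8, 138.9]), 0.58)]
top seat [(array([140.1, 197.8]), 0.8)]
top plate_tab [(array([201.1, 190.2]), 0.3)]
scene 1360 510
top 328 489
```

View pics/d.png

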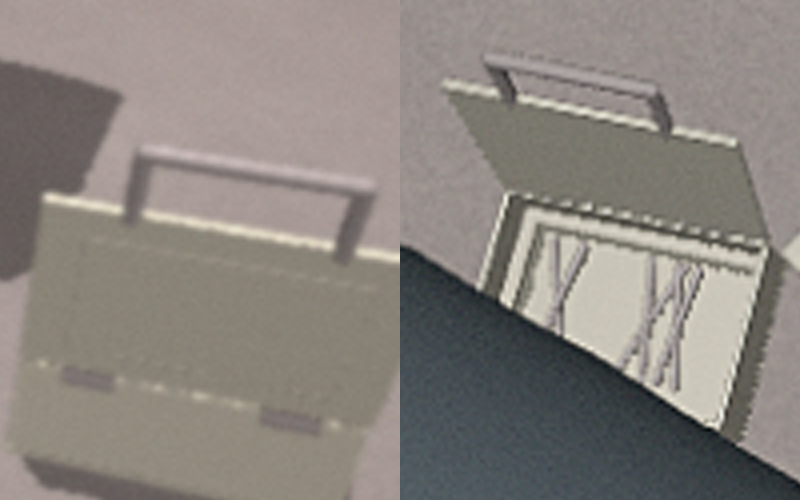

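The scene view shows the lid past upright. In the top crop the rim's far corners are at (507,193) and (768,245), with the near part of the box hidden by the arm. Next, the plate.

```bash
python3 -m inch '[[40,[45,-26,-8],[3.4,0.4,-0.5]],[40,[45,-24,-8],[0,0,0]],[40,[40,0,0],[0,0,0]],[40,[0,0,0],[0,0,0]]]'; python3 - <<'E'
from fit import *
y=np.array([np.cos(np.radians(62.3)),np.sin(np.radians(62.3))])
plan([.5380,-.2745,.003],y)
snap("top","e_top");snap("scene","e_scene")
t=[]
for c in("scene","top"):
    im=cv2.resize(cv2.imread(f"pics/e_{c}.png"),None,fx=4,fy=4,interpolation=cv2.INTER_CUBIC)
    q=proj(c,[.538,-.2745,.02])[0]*4;x,y=max(0,int(q[0]-200)),int(q[1]-300);print(c,x,y);t.append(im[y:y+500,x:x+400])
cv2.imwrite("pics/e.png",np.hstack(t))
E
```

```text
time: 10.38
position: [0.5396, -0.275, 0.1564]
tool_rot: [0.166, 0.686, -0.167, 0.689]
ft_force: [-0.1, -0.1, -0.1]
grip_width: 0.04
turn [0.5 0.3 0.1] q6 now -1.75
turn [-1.795e+02 -1.000e-01  5.000e-01] q6 now -1.75
shift [153.4  -0.3  -1.7] pos [ 0.5396 -0.275   0.1564]
scene 532 561
top 1085 466
```

View pics/e.png

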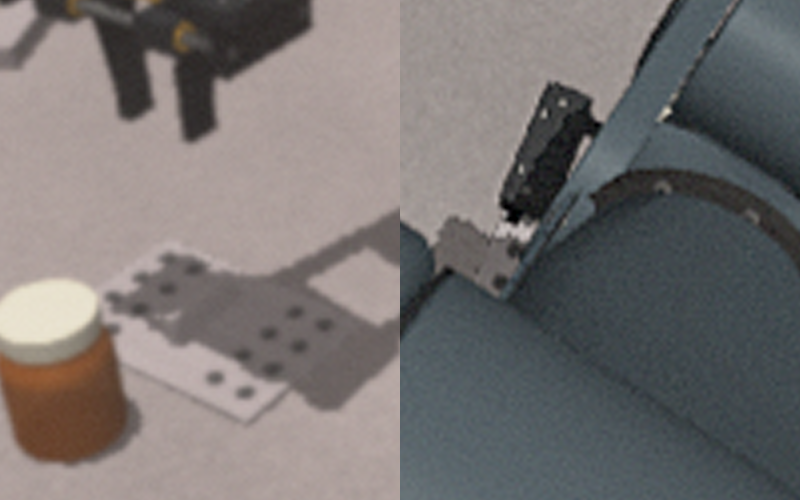

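The gripper is lined up over the tab and clear of the jar. The plate is 5 mm thick, so I'll stop the tips just above it.

```bash
python3 -m inch '[[40,[50,0,-2],[0.5,0.3,0.1]],[40,[45,0,0],[0,0,0]],[40,[30,0,0],[0,0,0]],[40,[12,0,0],[0,0,0]],[40,[0,0,0],[0,0,0]]]'; python3 - <<'E'
from fit import *
y=np.array([np.cos(np.radians(62.3)),np.sin(np.radians(62.3))])
plan([.5380,-.2745,.009],y)
E
```

```text
time: 11.1
position: [0.5545, -0.2834, 0.0331]
tool_rot: [0.163, 0.674, -0.173, 0.699]
ft_force: [-0.5, 0.3, 0.7]
grip_width: 0.0402
turn [0.2 2.1 0.3] q6 now -1.74
turn [-179.8   -0.5    3.4] q6 now -1.74
shift [ 24.1   0.2 -18.8] pos [ 0.5545 -0.2834  0.0331]
```

```bash
python3 -m inch '[[40,[0,0,-18],[0,2.1,0.3]],[40,[0,0,0],[0,0,0]]]'; python3 - <<'E'
from fit import *
y=np.array([np.cos(np.radians(62.3)),np.sin(np.radians(62.3))])
plan([.5380,-.2745,.009],y)
E
```

```text
time: 11.35
position: [0.5392, -0.2756, 0.0355]
tool_rot: [0.167, 0.686, -0.169, 0.688]
ft_force: [0.4, -0.0, 0.4]
grip_width: 0.04
turn [0.2 0.2 0.1] q6 now -1.75
turn [-1.798e+02 -1.000e-01  3.000e-01] q6 now -1.75
shift [26.5  0.4 -1.6] pos [ 0.5392 -0.2756  0.0355]
```

```bash
python3 -m inch '[[40,[13,0,-2],[0.2,0.2,0]],[40,[11,0,-1],[0,0.2,0]],[40,[0,0,0],[0,0.2,0]],[0,[0,0,0],[0,0,0]],[0,[0,0,0],[0,0,0]],[0,[0,0,0],[0,0,0]],[0,[0,0,0],[0,0,0]]]' 50; python3 - <<'E'
from fit import *
y=np.array([np.cos(np.radians(62.3)),np.sin(np.radians(62.3))])
plan([.5380,-.2745,.009],y);print(get_obs()["ft_force"])
E
```

```text
time: 12.22
position: [0.5372, -0.2749, 0.011]
tool_rot: [0.169, 0.688, -0.169, 0.685]
ft_force: [0.8, -1.3, -0.2]
grip_width: 0.0096
turn [ 0.  -0.3  0.1] q6 now -1.74
turn [-1.8e+02 -1.0e-01 -5.0e-01] q6 now -1.74
shift [2.  0.7 0.5] pos [ 0.5372 -0.2749  0.011 ]
[ 0.79065772 -1.28543101 -0.2284741 ]
```

```bash
python3 -m inch '[[0,[-15,0,0],[0,0,0]],[0,[-40,0,0],[0,0,0]],[0,[-50,0,0],[0,0,0]],[0,[-50,0,0],[0,0,0]],[0,[-50,0,0],[0,0,0]],[0,[-50,0,0],[0,0,0]],[0,[0,0,0],[0,0,0]]]'; python3 - <<'E'
from fit import *
p=np.load("box.npy");snap("top","f_top");snap("scene","f_scene");t=[]
print(get_obs()["grip_width"],get_obs()["ft_force"])
plan([p[0],p[1],.26],[-np.sin(p[2]),np.cos(p[2])])
for n in("seat","box","lid_hinge"):print(n,imaging.tip_of("top",n)[:1])
im=cv2.resize(cv2.imread("pics/f_top.png"),None,fx=5,fy=5,interpolation=cv2.INTER_CUBIC)
q=proj("top",tow(p,[0,0,.09]))[0]*5;x,y=max(0,int(q[0]-300)),int(q[1]-270);print(x,y);t=im[y:y+580,x:x+780].copy()
cv2.imwrite("pics/f.png",t)
E
```

```text
time: 13.1
position: [0.5375, -0.2742, 0.278]
tool_rot: [0.169, 0.689, -0.169, 0.685]
ft_force: [0.6, 0.0, -1.9]
grip_width: 0.0098
0.009654599871265117 [ 0.29437823  0.69675057 -2.67861394]
turn [-13.3  -0.9  -0.1] q6 now -1.74
turn [166.7  -0.2   1.4] q6 now -1.74
shift [  12.9  496.4 -120.6] pos [ 0.5348 -0.2722  0.2729]
seat [{'pixel': [140.8, 199.9], 'confidence': 0.83}]
box [{'pixel': [143.0, 206.9], 'confidence': 0.79}]
lid_hinge [{'pixel': [137.5, 172.6], 'confidence': 0.66}]
360 716
```

View pics/f.png

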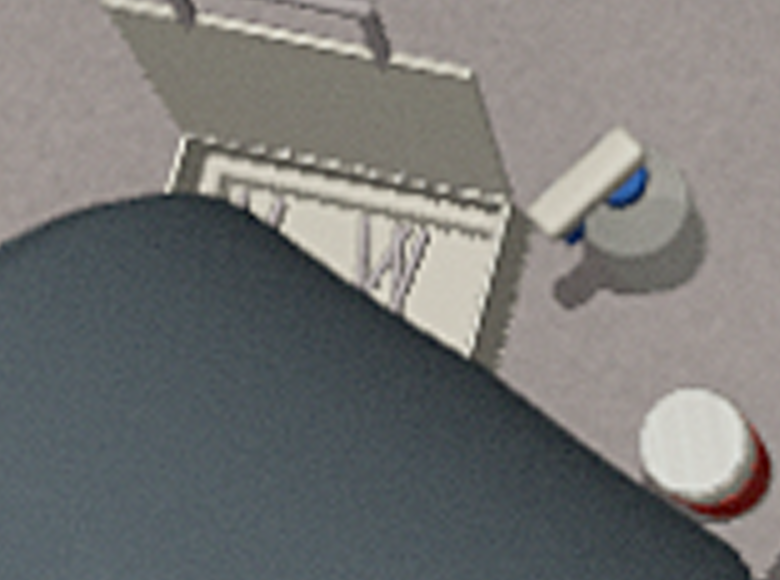

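```bash
python3 - <<'E'
from fit import *
np.set_printoptions(precision=4,suppress=True)
f=lambda x,y:((360+x+.5)/5-.5,(716+y+.5)/5-.5)
A=atz("top",f(186,135),.07);Bq=atz("top",f(516,202),.07);print(A,Bq,np.linalg.norm(A-Bq),"yaw",np.degrees(np.arctan2(*(A-Bq)[:2][::1]))*-1)
C=atz("top",f(471,357),.07);d=Bq-C;print("side yaw",np.degrees(np.arctan2(d[1],d[0])))
p=np.load("box.npy");print("model",p,tow(p,[.065,.095,.07]),tow(p,[.065,-.095,.07]))
yaw=p[2]
e=lambda yaw:(A+Bq)[:2]/2-.065*np.array([np.cos(yaw),np.sin(yaw)])
print("centre",e(yaw))
print("seat",atz("top",(140.8,199.9),.036),atz("top",(140.1,197.8),.036),atz("scene",(385.5,219.2),.036),tri((385.5,219.2),(140.5,198.9)))
print("hinge",tri((387.1,223.3),(138.5,172.3)),tow(p,[.065,0,.074]))
E
```

```text
[0.6271 0.3116 0.07  ] [0.5771 0.1279 0.07  ] 0.190382589316412 yaw -15.239168304836952
side yaw -17.310023107100466
model [ 0.5411  0.2385 -0.2506  0.3495] [0.6277 0.3145 0.07  ] [0.5805 0.1304 0.07  ]
centre [0.5391 0.2359]
seat [0.544 0.231 0.036] [0.5501 0.233  0.036 ] [0.5367 0.239  0.036 ] (array([0.546 , 0.2329, 0.0425]), np.float64(0.0057307833787594836))
hinge (array([0.6103, 0.2212, 0.0821]), np.float64(0.005389096006092225)) [0.6041 0.2224 0.074 ]
```

```bash
python3 -m inch '[[0,[0,0,0],[-6.3,-0.4,0]],[0,[0,0,0],[-6.3,-0.4,0]],[0,[0,0,0],[0,0,0]]]'; python3 - <<'E'
from fit import *
p=np.array([.540,.236,np.radians(-15)]);np.save("box2.npy",p)
plan([p[0],p[1],.26],[-np.sin(p[2]),np.cos(p[2])])
E
```

```text
time: 13.72
position: [0.5315, -0.2699, 0.2637]
tool_rot: [0.095, 0.707, -0.087, 0.695]
ft_force: [-0.9, -0.9, -1.4]
grip_width: 0.0096
turn [ 0.2 -1.  -0.5] q6 now -1.97
turn [-179.8    0.8   -1.6] q6 now -1.97
shift [   3.7  490.9 -122.7] pos [ 0.5315 -0.2699  0.2637]
```

```bash
python3 -m inch '[[0,[-3,55,-14],[0,-0.5,0]],[0,[-3,55,-14],[0,-0.5,0]],[0,[-3,55,-14],[0,0,0]],[0,[-3,55,-14],[0,0,0]],[0,[-3,55,-14],[0,0,0]],[0,[-3,55,-14],[0,0,0]]]'; python3 - <<'E'
from fit import *
p=np.load("box2.npy")
plan([p[0],p[1],.26],[-np.sin(p[2]),np.cos(p[2])])
E
```

```text
time: 14.48
position: [0.5364, 0.0753, 0.279]
tool_rot: [0.103, 0.704, -0.095, 0.697]
ft_force: [1.0, 0.3, -2.8]
grip_width: 0.0098
turn [-1.1 -0.6 -0.6] q6 now -1.37
turn [178.9  -0.9   1. ] q6 now -1.37
shift [ 19.  156.1 -38.1] pos [0.5364 0.0753 0.279 ]
```

```bash
python3 -m inch '[[0,[2,50,-13],[-0.5,-0.5,-0.5]],[0,[2,50,-13],[-0.5,0,0]],[0,[4,40,-10],[0,0,0]],[0,[40,0,0],[0,0,0]],[0,[40,0,0],[0,0,0]],[0,[0,0,0],[0,0,0]]]'; python3 - <<'E'
from fit import *
p=np.load("box2.npy")
plan([p[0],p[1],.12],[-np.sin(p[2]),np.cos(p[2])])
E
```

```text
time: 15.22
position: [0.5365, 0.2303, 0.1851]
tool_rot: [0.094, 0.704, -0.094, 0.697]
ft_force: [0.0, -0.8, -1.4]
grip_width: 0.0094
turn [-0.3 -0.5  0.1] q6 now -1.09
turn [1.797e+02 1.000e-01 8.000e-01] q6 now -1.09
shift [65.1  6.4  1.9] pos [0.5365 0.2303 0.1851]
```

```bash
python3 -m inch '[[0,[40,6,2],[-0.3,-0.5,0]],[0,[35,0,0],[0,0,0]],[0,[5,0,0],[0,0,0]],[0,[0,0,0],[0,0,0]]]'; python3 - <<'E'
from fit import *
p=np.load("box2.npy")
plan([p[0],p[1],.10],[-np.sin(p[2]),np.cos(p[2])])
snap("top","g_top");snap("scene","g_scene");t=[]
o=get_obs();print(o["position"],o["grip_width"],o["ft_force"])
for c,dy in(("scene",300),("top",300)):
    im=cv2.resize(cv2.imread(f"pics/g_{c}.png"),None,fx=4,fy=4,interpolation=cv2.INTER_CUBIC)
    q=proj(c,tow(p,[0,0,.07]))[0]*4;x,y=max(0,int(q[0]-200)),int(q[1]-dy);print(c,x,y);t.append(im[y:y+500,x:x+400])
cv2.imwrite("pics/g.png",np.hstack(t))
E
```

```text
time: 15.72
position: [0.5452, 0.2361, 0.1085]
tool_rot: [0.095, 0.698, -0.094, 0.704]
ft_force: [-0.1, -0.4, -1.9]
grip_width: 0.0094
turn [-0.3  0.4 -0.1] q6 now -1.08
turn [179.7  -0.2  -0.7] q6 now -1.08
shift [ 8.5 -1.4 -5. ] pos [0.5452 0.2361 0.1085]
[0.54543628 0.23616581 0.10904192] 0.00975221891176199 [ 0.15756712 -0.51039823 -1.87713312]
scene 1349 535
top 341 496
```

View pics/g.png

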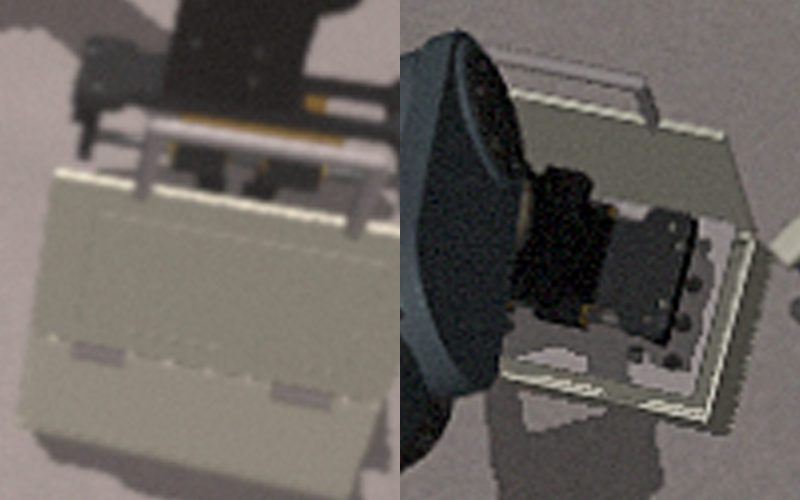

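```bash
python3 - <<'E'
import cv2
im=cv2.imread("pics/g_top.png");x0,y0=108,150
cv2.imwrite("pics/g2.png",cv2.resize(im[y0:y0+58,x0:x0+75],None,fx=10,fy=10,interpolation=cv2.INTER_CUBIC))
E
```

```text
(no output)
```

View pics/g2.png

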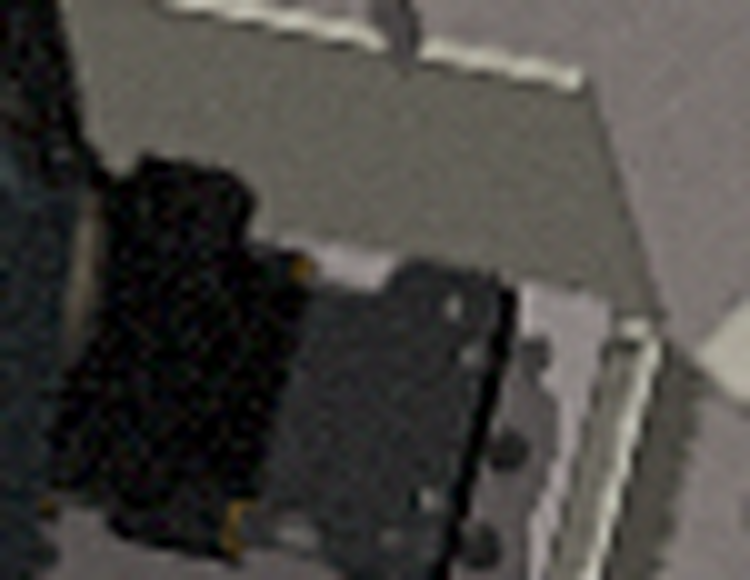

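```bash
python3 - <<'E'
from fit import *
np.set_printoptions(precision=1,suppress=True)
p=np.load("box2.npy");o=get_obs();T=R.from_quat(o["tool_rot"]).as_matrix();y=T[:,1]
print("toolyaw",np.degrees(np.arctan2(-y[0],y[1])),o["position"]*1000, "toolx",T[:,0]*1000)
def loc(px,z,q):  # in frame q
    d=(atz("top",px,z)[:2]-q[:2]);c,s=np.cos(q[2]),np.sin(q[2]);return np.array([c*d[0]+s*d[1],-s*d[0]+c*d[1]])*1000
print("rim right (want y -95)",loc((174,183),.07,p),loc((168.5,207.5),.07,p))
print("rim FR corner (-65,-95)",loc((162.75,229.5),.07,p),"front",loc((110.25,218.5),.07,p))
zt=o["position"][2]-.011+.005
print("in box frame: plate right",loc((169.2,180),zt,p),loc((162.8,207.5),zt,p),"FR",loc((157.75,222.75),zt,p),"front",loc((110.25,214),zt,p))
q=np.array([*o["position"][:2],np.arctan2(-y[0],y[1])])
print("in tool frame")
print(loc((169.2,180),zt,q),loc((162.8,207.5),zt,q),"FR",loc((157.75,222.75),zt,q),"front",loc((110.25,214),zt,q))
E
```

```text
toolyaw -15.292599970179081 [545.4 236.2 109. ] toolx [    9.4     0.6 -1000. ]
rim right (want y -95) [ 63.9 -92.6] [ -4.  -94.1]
rim FR corner (-65,-95) [-64.  -93.1] front [-64.7  54. ]
in box frame: plate right [ 63.1 -86.6] [-10.8 -87.9] FR [-51.7 -84.7] front [-55.1  43.7]
in tool frame
[ 58.3 -87.9] [-15.6 -89.6] FR [-56.5 -86.6] front [-60.6  41.8]
```

```bash
python3 -m inch '[[0,[0,0,-4.5],[-0.4,0.4,0]],[0,[8,0,-1],[0,0.2,0]],[0,[8,0,-1],[0,0.2,0]],[0,[0,0,0],[0,0,0]]]'; cat > st.py <<'E'
from fit import *
p=np.load("box2.npy");p=np.array([.5402,.2367,np.radians(-14.9)])
plan([p[0],p[1],.047],[-np.sin(p[2]),np.cos(p[2])])
o=get_obs();print(o["ft_force"].round(1),o["moment"].round(2),o["grip_width"],o["time"])
E
python3 st.py
```

```text
time: 16.32
position: [0.5402, 0.2384, 0.095]
tool_rot: [0.094, 0.701, -0.09, 0.701]
ft_force: [-0.3, 0.1, -1.8]
grip_width: 0.0092
turn [ 0.  -0.1 -0.3] q6 now -1.09
turn [-1.8e+02  5.0e-01 -1.0e-01] q6 now -1.09
shift [48.  -1.6  0.4] pos [0.5402 0.2384 0.095 ]
[-0.3  0.1 -1.8] [-0.01 -0.    0.01] 0.009230893955497501 16.325
```

```bash
python3 -m inch '[[0,[5,-1.4,0],[0,0,-0.3]],[0,[6,0,-0.6],[0,0.1,0]],[0,[6,0,-0.6],[0,0.1,0]],[0,[0,0,0],[0,0,0]]]'; python3 st.py
```

```text
time: 16.82
position: [0.5387, 0.2373, 0.0763]
tool_rot: [0.092, 0.703, -0.092, 0.699]
ft_force: [0.6, -0.7, -2.1]
grip_width: 0.0098
turn [ 0.  -0.3  0. ] q6 now -1.09
turn [-180.    -0.    -0.5] q6 now -1.09
shift [29.3 -0.2  1.6] pos [0.5387 0.2373 0.0763]
[ 0.6 -0.7 -2.1] [-0.03 -0.03  0.07] 0.009766721570191646 16.825
```

Plate underside is at about 65 mm, already below the 70 mm rim, with no contact force. Continuing.

```bash
python3 -m inch '[[0,[6,0,1.2],[0,-0.3,0]],[0,[6,0,-0.4],[0,0.1,0]],[0,[6,0,-0.4],[0,0.1,0]],[0,[0,0,0],[0,0,0]]]'; python3 st.py
```

```text
time: 17.32
position: [0.5389, 0.2372, 0.0569]
tool_rot: [0.092, 0.703, -0.092, 0.7]
ft_force: [0.1, 0.8, -2.0]
grip_width: 0.0098
turn [ 0.  -0.2  0. ] q6 now -1.09
turn [-180.    -0.    -0.4] q6 now -1.09
shift [ 9.9 -0.2  1.3] pos [0.5389 0.2372 0.0569]
[ 0.1  0.8 -2. ] [ 0.02  0.03 -0.01] 0.009840319042933043 17.325
```

```bash
python3 -m inch '[[0,[5,0,1],[0,-0.2,0]],[0,[4,0,0],[0,0,0]],[0,[2,0,0],[0,0,0]],[0,[2,0,0],[0,0,0]]]'; python3 st.py
```

```text
time: 17.82
position: [0.5405, 0.237, 0.0469]
tool_rot: [0.091, 0.701, -0.092, 0.701]
ft_force: [-4.2, -1.6, 15.1]
grip_width: 0.0097
turn [0. 0. 0.] q6 now -1.09
turn [-1.8e+02 -0.0e+00  1.0e-01] q6 now -1.09
shift [-0.1 -0.4 -0.2] pos [0.5405 0.237  0.0469]
[-4.2 -1.6 15.1] [-0.11  0.89  0.01] 0.009677808121756655 17.825
```

```bash
python3 -m inch '[[0,[3,0,0.5],[0,0,0]],[0,[3,0,0],[0,0,0]]]'; python3 st.py; python3 -m inch '[[30,[0,0,0],[0,0,0]],[30,[0,0,0],[0,0,0]],[30,[0,0,0],[0,0,0]]]'; python3 st.py
```

```text
time: 18.08
position: [0.5406, 0.237, 0.047]
tool_rot: [0.091, 0.701, -0.092, 0.701]
ft_force: [-3.5, -1.8, 16.4]
grip_width: 0.0094
turn [0. 0. 0.] q6 now -1.09
turn [-1.8e+02 -0.0e+00  1.0e-01] q6 now -1.09
shift [-0.  -0.4 -0.3] pos [0.5406 0.237  0.047 ]
[-3.5 -1.8 16.4] [-0.3   0.88  0.05] 0.00944308932507742 18.075
time: 18.45
position: [0.5418, 0.2373, 0.0485]
tool_rot: [0.092, 0.7, -0.091, 0.703]
ft_force: [-0.1, 0.2, -0.5]
grip_width: 0.0276
turn [ 0.   0.2 -0.1] q6 now -1.09
turn [-1.8e+02  1.0e-01  4.0e-01] q6 now -1.09
shift [ 1.5 -1.  -1.4] pos [0.5418 0.2373 0.0485]
[-0.1  0.2 -0.5] [-0.01  0.03 -0.  ] 0.02759507634466906 18.45
```

```bash
python3 -m inch '[[60,[0,0,-1],[0,0.2,0]],[60,[3,0,0],[0,0,0]],[60,[4,0,0],[0,0,0]],[60,[3,0,0],[0,0,0]]]'; python3 st.py
```

```text
time: 18.95
position: [0.5421, 0.241, 0.0414]
tool_rot: [0.096, 0.7, -0.09, 0.702]
ft_force: [-5.8, 9.6, 34.1]
grip_width: 0.0572
turn [-0.2  0.1 -0.5] q6 now -1.09
turn [ 1.798e+02 -7.000e-01 -1.000e-01] q6 now -1.09
shift [-5.6 -4.7 -0.7] pos [0.5421 0.241  0.0414]
[-5.8  9.6 34.1] [ 0.57  1.51 -0.24] 0.05719330587235021 18.95
```

```bash
python3 -m inch '[[60,[-10,0,0],[0,0,0]],[60,[-30,0,0],[0,0,0]],[60,[-40,0,0],[0,0,0]],[50,[-50,0,0],[0,0,0]],[40,[-50,0,-10],[0,0,0]],[40,[-30,0,-40],[0,0,0]],[40,[0,0,-50],[0,0,0]],[40,[0,0,0],[0,0,0]]]'; python3 - <<'E'
from fit import *
p=np.load("box2.npy")
snap("top","h_top");snap("scene","h_scene")
o=get_obs();print(o["position"],o["ft_force"],o["q"])
h=[imaging.tip_of(c,"lid_handle")[:1] for c in("scene","top")];print(h,tri(h[0][0]["pixel"],h[1][0]["pixel"]) if h[0] and h[1] else "")
hx=tow(p,lid(.172,0,0,np.radians(103)));print("model103",hx,proj("scene",hx),proj("top",hx))
im=cv2.imread("pics/h_top.png");x0,y0=90,130
cv2.imwrite("pics/h.png",cv2.resize(im[y0:y0+108,x0:x0+110],None,fx=5.5,fy=5.5,interpolation=cv2.INTER_CUBIC))
E
```

```text
time: 19.95
position: [0.4428, 0.2657, 0.257]
tool_rot: [0.096, 0.7, -0.091, 0.701]
ft_force: [0.7, 0.3, -0.1]
grip_width: 0.0406
[0.4470376  0.26561758 0.25726208] [ 1.16589598  0.28044465 -0.08222384] [ 0.31740521  0.33900219  1.65864632  0.0066018   1.13493562 -0.98963079]
[[{'pixel': [400.7, 172.9], 'confidence': 0.79}], [{'pixel': [122.0, 138.6], 'confidence': 0.56}]] (array([0.64878406, 0.21120126, 0.23758515]), np.float64(0.011770083172433646))
model103 [0.64015838 0.20916264 0.24159165] [[402.22778134 168.06703409]] [[124.79419174 141.91039517]]
```

View pics/h.png

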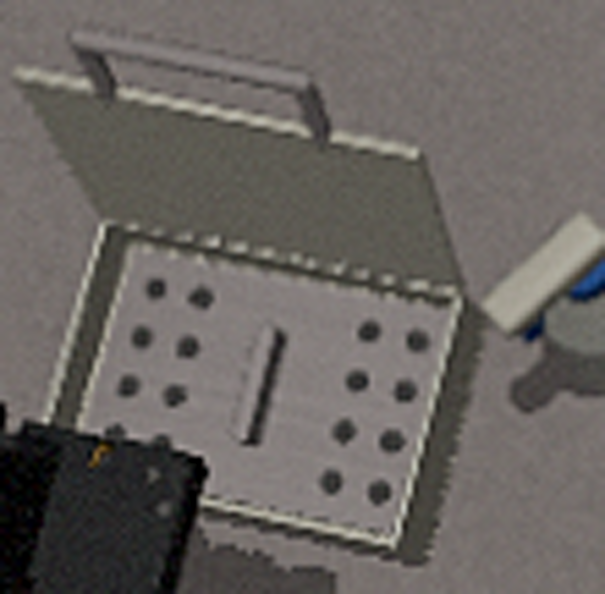

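The view shows the plate evenly inside the rim, all holes visible, at (260,390) in the crop, with the lid still back. Next I'll regrasp the bar.

```bash
python3 -m inch '[[40,[-15,0,0],[9.9,0,0]],[40,[-15,0,0],[9.9,0,0]],[40,[-15,0,0],[9.9,0,0]],[40,[-15,0,0],[9.9,0,0]],[40,[-10,0,0],[9.9,0,0]],[40,[0,0,0],[9.9,0,0]],[40,[0,0,0],[9.9,0,0]],[40,[0,0,0],[9.9,0,0]],[40,[0,0,0],[9.9,0,0]]]'; python3 - <<'E'
from fit import *
p=np.load("box2.npy");plan([.6395,.2105,.30],[np.cos(p[2]),np.sin(p[2])])
E
```

```text
time: 21.28
position: [0.4593, 0.2606, 0.3228]
tool_rot: [0.573, 0.416, -0.571, 0.414]
ft_force: [-0.7, 0.4, 0.8]
grip_width: 0.0405
turn [-3.1 -0.3  0.1] q6 now 0.62
turn [1.769e+02 1.000e-01 4.000e-01] q6 now 0.62
shift [ 22.8 187.    1.7] pos [0.4593 0.2606 0.3228]
```

```bash
python3 -m inch '[[40,[0,0,0],[-3.1,-0.3,0]],[40,[5,50,0],[0,0,0]],[40,[5,50,0],[0,0,0]],[40,[5,50,0],[0,0,0]],[40,[4,37,0],[0,0,0]],[40,[0,0,0],[0,0,0]]]'; python3 - <<'E'
from fit import *
p=np.load("box2.npy");plan([.6395,.2105,.222],[np.cos(p[2]),np.sin(p[2])])
E
```

```text
time: 22.02
position: [0.6516, 0.2062, 0.2965]
tool_rot: [-0.56, -0.43, 0.564, -0.428]
ft_force: [-0.2, 0.3, -0.1]
grip_width: 0.0399
turn [-0.3  0.2  0.3] q6 now 0.41
turn [179.7   0.4  -0.3] q6 now 0.41
shift [ 74.5 -12.8  -1. ] pos [0.6516 0.2062 0.2965]
```

```bash
python3 -m inch '[[40,[15,-13,-1],[0,0,0.2]],[40,[15,-2,0],[0,0,0]],[40,[0,0,0],[0,0,0]]]'; python3 - <<'E'
from fit import *
p=np.load("box2.npy");plan([.6395,.2105,.222],[np.cos(p[2]),np.sin(p[2])])
E
```

```text
time: 22.4
position: [0.6372, 0.21, 0.2633]
tool_rot: [-0.56, -0.429, 0.565, -0.428]
ft_force: [1.7, 0.6, 1.1]
grip_width: 0.0402
turn [-0.4  0.2  0.3] q6 now 0.42
turn [179.6   0.4  -0.4] q6 now 0.42
shift [41.3  2.1 -1.1] pos [0.6372 0.21   0.2633]
```

```bash
python3 -m inch '[[40,[15,1,-1],[0,0,0.1]],[40,[14,-1,0],[0,0,0]],[40,[12,-1,0],[0,0,0]],[40,[0,0,0],[0,0,0]]]'; python3 -m inch '[[0,[0,0,0],[0,0,0]],[0,[0,0,0],[0,0,0]],[0,[0,0,0],[0,0,0]],[0,[0,0,0],[0,0,0]],[0,[0,0,0],[0,0,0]]]' 25; sed -i 's/box.npy/box2.npy/' ang.py; python3 ang.py
```

```text
time: 22.9
position: [0.6367, 0.2114, 0.22]
tool_rot: [-0.561, -0.428, 0.564, -0.429]
ft_force: [0.2, 0.0, -0.3]
grip_width: 0.0399
time: 23.52
position: [0.6395, 0.2111, 0.2219]
tool_rot: [0.563, 0.427, -0.562, 0.43]
ft_force: [1.0, 0.4, -1.3]
grip_width: 0.0093
lat 0.001686330182921714 r 0.17102763329046958 theta 102.6482278730597 f [ 1.   0.4 -1.3] grip 0.009267406176125937 tooly [ 0.964 -0.266  0.005] 23.525
```

```bash
python3 -m inch '[[0,[-3.9,-28,0],[0,0,0]],[0,[0.7,-27,0],[0,0,0]],[0,[5,-26,0],[0,0,0]],[0,[0,0,0],[0,0,0]]]'; python3 ang.py
```

```text
time: 24.02
position: [0.5664, 0.2318, 0.2227]
tool_rot: [0.568, 0.422, -0.558, 0.433]
ft_force: [-2.7, 1.5, -5.0]
grip_width: 0.0087
lat 0.002737258747628023 r 0.17211594823167234 theta 76.97896358475747 f [-2.7  1.5 -5. ] grip 0.008689682023984489 tooly [ 0.963 -0.267  0.021] 24.025
```

```bash
python3 -m inch '[[0,[7,-23,0],[0,0,-0.5]],[0,[10.2,-21.8,0],[0,0,-0.5]],[0,[13,-20,0],[0,0,0]],[0,[0,0,0],[0,0,0]]]'; python3 ang.py
```

```text
time: 24.52
position: [0.5102, 0.2479, 0.1959]
tool_rot: [0.567, 0.425, -0.559, 0.431]
ft_force: [-1.0, 1.8, -4.5]
grip_width: 0.0087
lat 0.003684456950217508 r 0.17107976717993592 theta 55.41857605434025 f [-1.   1.8 -4.5] grip 0.008685321601936833 tooly [ 0.963 -0.268  0.014] 24.525
```

```bash
python3 -m inch '[[0,[9.8,-12.9,0],[0,0,0]],[0,[9.5,-10.5,0],[0,0,0]],[0,[0,0,0],[0,0,0]],[0,[0,0,0],[0,0,0]]]'; python3 ang.py; python3 - <<'E'
from fit import *
snap("scene","i_scene");snap("top","i_top")
t=[]
p=np.load("box2.npy")
for c in("scene","top"):
    q=proj(c,tow(p,lid(.1,0,0,.785)))[0];x0,y0=max(0,int(q[0]-50)),int(q[1]-55)
    im=cv2.imread(f"pics/i_{c}.png");im=cv2.resize(im[y0:y0+120,x0:x0+100],None,fx=4,fy=4,interpolation=cv2.INTER_CUBIC)
    for a,col in((45,(0,255,0)),):
        P=np.array([tow(p,lid(r,y,n,np.radians(a))) for r,y,n in((.002,.095,.003),(.002,-.095,.003),(.132,-.095,.003),(.132,.095,.003))])
        cv2.polylines(im,[np.int32((proj(c,P)-[x0,y0]+.5)*4-.5)],True,col,1)
    t.append(im)
cv2.imwrite("pics/i.png",np.hstack(t))
E
```

```text
time: 25.02
position: [0.4905, 0.2534, 0.1786]
tool_rot: [0.567, 0.424, -0.559, 0.431]
ft_force: [-2.1, 0.5, 2.5]
grip_width: 0.0088
lat 0.00398190605294536 r 0.17057085981064657 theta 46.43611087127791 f [-2.1  0.5  2.5] grip 0.008795128411898527 tooly [ 0.963 -0.268  0.014] 25.025
```

View pics/i.png

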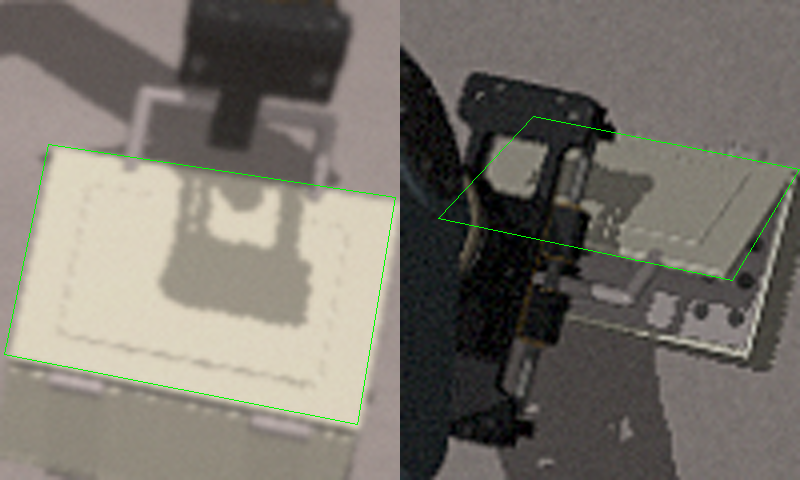

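```bash
python3 -m inch '[[0,[2,-2,0],[0,0,0]],[0,[0,0,0],[0,0,0]],[28,[0,0,0],[0,0,0]],[28,[0,0,0],[0,0,0]],[28,[0,0,0],[0,0,0]],[28,[0,0,0],[0,0,0]]]'; python3 ang.py; python3 -m inch '[[28,[-10,0,0],[0,0,0]],[28,[-20,0,0],[0,0,0]],[28,[-50,0,0],[0,0,0]],[28,[-50,0,0],[0,0,0]],[28,[-30,-60,0],[0,0,0]],[28,[0,0,60],[0,0,0]],[28,[0,0,60],[0,0,0]],[28,[0,0,0],[0,0,0]]]'
```

```text
time: 25.88
position: [0.4926, 0.2534, 0.1779]
tool_rot: [0.569, 0.423, -0.558, 0.432]
ft_force: [-0.3, -0.5, -0.6]
grip_width: 0.0274
lat 0.004427761964708132 r 0.16874883565694446 theta 46.74228833490106 f [-0.3 -0.5 -0.6] grip 0.02739560912942241 tooly [ 0.963 -0.269  0.021] 25.875
time: 26.88
position: [0.4027, 0.1545, 0.3443]
tool_rot: [0.57, 0.423, -0.552, 0.436]
ft_force: [0.3, 0.2, -0.3]
grip_width: 0.0279
```

```bash
python3 - <<'E'
from fit import *
from scipy.optimize import least_squares
snap("scene","j_scene");snap("top","j_top")
p=np.load("box2.npy");t=[]
h={c:imaging.tip_of(c,"lid_handle")[:1] for c in("scene","top")}
for c in h:
    if h[c]:
        e=lambda a:np.linalg.norm(proj(c,tow(p,lid(.172,0,0,np.radians(a))))[0]-h[c][0]["pixel"])
        A=np.arange(30,61,.5);print(c,h[c][0],"angle",A[np.argmin([e(a) for a in A])],min(e(a) for a in A))
    q=proj(c,tow(p,lid(.1,0,0,.785)))[0];x0,y0=max(0,int(q[0]-50)),int(q[1]-60)
    im=cv2.imread(f"pics/j_{c}.png");im=cv2.resize(im[y0:y0+120,x0:x0+100],None,fx=4,fy=4,interpolation=cv2.INTER_CUBIC)
    for a,col in((40,(255,0,0)),(45,(0,200,0)),(50,(0,0,255))):
        P=np.array([tow(p,lid(.172,y,0,np.radians(a))) for y in(.05,-.05)])
        Q=np.array([tow(p,lid(.132,y,.003,np.radians(a))) for y in(.095,-.095)])
        for X in(P,Q):cv2.polylines(im,[np.int32((proj(c,X)-[x0,y0]+.5)*4-.5)],False,col,1)
    t.append(im)
cv2.imwrite("pics/j.png",np.hstack(t))
for c,n,w in(("top","spray_can",(218.4,239.8)),("top","spray_bottle",(201.3,191.1)),("top","jar",(334.4,161.7))):print(n,imaging.tip_of(c,n)[:1],w)
E
```

```text
scene {'pixel': [399.8, 156.0], 'confidence': 0.6} angle 38.0 1.6097243740852942
top {'pixel': [109.8, 208.7], 'confidence': 0.66} angle 49.0 2.977100747935628
spray_can [{'pixel': [219.9, 236.6], 'confidence': 0.95}] (218.4, 239.8)
spray_bottle [{'pixel': [202.0, 190.2], 'confidence': 0.62}] (201.3, 191.1)
jar [{'pixel': [335.0, 156.9], 'confidence': 0.68}] (334.4, 161.7)
```

View pics/j.png

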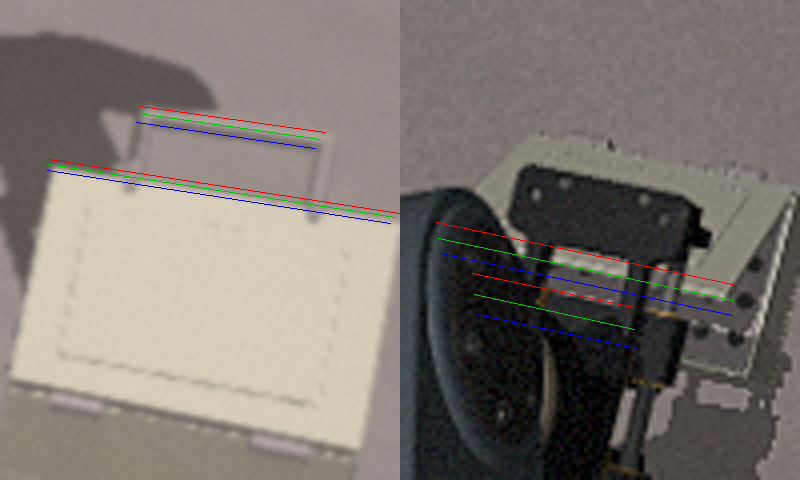

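```bash
python3 -m inch '[[28,[0,0,60],[0,0,0]],[28,[0,0,60],[0,0,0]],[28,[0,0,60],[0,0,0]],[28,[0,0,60],[0,0,0]],[28,[0,0,0],[0,0,0]]]'; cat > lidfit.py <<'E'
from fit import *
snap("scene","k_scene");snap("top","k_top");p=np.load("box2.npy");o=get_obs();print(o["position"],o["time"])
h={c:imaging.tip_of(c,"lid_handle")[:1] for c in("scene","top")}
A=np.arange(30,61,.5)
for c in h:
    if h[c]:
        e=[np.linalg.norm(proj(c,tow(p,lid(.172,0,0,np.radians(a))))[0]-h[c][0]["pixel"]) for a in A];print(c,h[c][0],"angle",A[np.argmin(e)],min(e))
if h["scene"] and h["top"]: print(tri(h["scene"][0]["pixel"],h["top"][0]["pixel"]))
m=imaging.cut_out("top","lid");print([(d["confidence"],d["box"]) for d in m[:2]])
M=m[0]["pixels"].astype(np.uint8)
best=[]
for a in A:
    I=np.zeros((384*8,512*8),np.uint8)
    F=lambda pts:cv2.fillConvexPoly(I,cv2.convexHull(np.int32(np.round((proj("top",np.array([tow(p,lid(*q,np.radians(a))) for q in pts]))+.5)*8))),1)
    F([(r,y,n) for r in(.002,.132) for y in(-.095,.095) for n in(-.003,.003)])
    F([(r,y,0) for r in(.167,.177) for y in(-.05,.05)])
    for s in(-.05,.05):F([(r,s+d,0) for r in(.13,.17) for d in(-.004,.004)])
    J=cv2.resize(I.astype(np.float32),(512,384),interpolation=cv2.INTER_AREA)
    best.append(np.minimum(J,M).sum()/np.maximum(J,M).sum())
print("IoU angle",A[np.argmax(best)],max(best))
# brightness profile down the lid's centre-ish line (free edge then dark box interior, then bar)
g=cv2.cvtColor(cv2.imread("pics/k_top.png"),cv2.COLOR_BGR2GRAY).astype(np.float32)
for yy in(-.03,0,.03):
    # handle: sample as function of angle along r=.172, and edge r=.132
    for r in(.132,.172):
        q=np.array([proj("top",tow(p,lid(r,yy,0,np.radians(a))))[0] for a in range(36,60,2)],np.float32)
        print(yy,r,cv2.remap(g,q[:,0],q[:,1],cv2.INTER_LINEAR).ravel().astype(int))
E
python3 lidfit.py
```

```text
time: 27.85
position: [0.347, -0.0794, 0.3407]
tool_rot: [0.568, 0.427, -0.549, 0.441]
ft_force: [0.8, 0.1, 0.4]
grip_width: 0.0279
[ 0.34720666 -0.07564183  0.34044997] 27.95
scene {'pixel': [401.8, 152.6], 'confidence': 0.97} angle 46.5 2.2089155832592042
top {'pixel': [110.9, 207.7], 'confidence': 0.68} angle 49.5 1.837857761263856
(array([0.49599215, 0.25305277, 0.20064369]), np.float64(0.0018897193484323583))
[(0.91, [127.3, 194.2, 82.8, 44.5])]
IoU angle 48.0 0.88177025
-0.03 0.132 [102  94  75  74  68 110 158 126 130 139 138 128]
-0.03 0.172 [105  69  94 123 139 126 111 130  80  75  95 142]
0 0.132 [120  78  79  79  63  71 154 125 129 130 141 130]
0 0.172 [ 83  60  94 100 127 121 117  72  81  75  87 129]
0.03 0.132 [107  72  81  77  76  90 151 129 130 129 128 129]
0.03 0.172 [102  83 163 106  72 121 123  64  60  67  63 102]
```

```bash
python3 -c "
from rig import robot;print(robot.hand_in())"
```

```text
the job is handed in; nothing more can be done
None
```

The job is done and handed in at about 28 s of the 72 s allowed. I can't see how it was judged.

- **Lid back:** I gripped the handle bar and folded the lid back to about 103° (upright is 90°).
- **Plate:** I laid it in the box by its tab. It touched down at the height expected for the ledge. I pressed it there with about 16 N, then with 34 N from open fingertips either side of the tab. The fingertips stopped at 41 mm, which is where the plate's top should be when it sits on the ledge. The top view showed it even inside the rim, with nothing visibly tilted.
- **Lid half open:** I folded the lid down to about 45°, released it and moved the arm well clear.

**Last checks**
- **Lid angle:** the readings disagreed a little. The arm's pose gave about 46°, and the camera fits gave 46.5° to 49.5°. My best estimate is 46–48°, so it is 1–3° above the target. I left it there.
- **Bystanders:** the jar's detected point shifted by about 5 pixels, the can's by 3 and the bottle's by 1 between the first and last pictures. I took this as detector scatter, since no contact showed in the force readings. I did not check it any other way.
- **Plate level:** the top camera and the contact heights back this up. I did not measure the plate's tilt directly.

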